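# Square a lens plate into the stage corner with a pusher

### The arm

A 7-joint arm with a two-finger parallel gripper is mounted at the origin on the work surface. World frame = base frame: x ahead of the robot, y to its left, z up, the work surface at z = 0. Lengths are in m, angles in rad, forces in N, time in s.
With the tool pointing down it reaches from about 0.4 to 0.85 m from the base axis. Payload 4.5 kg.
Tool frame: the origin (TCP) lies midway between the tips of the shut fingers; the grasp point (between the pads) lies 19 mm behind it; z points along the fingers, y is the direction in which the jaws open and shut (so a half turn about z gives the same grasp; the last joint's range is limited). The gripper opens to 88 mm and grips with 3 to 60 N. Pads are 18 mm wide; open, the fingers measure 123 mm over their backs; the gripper's body (75 mm by 187 mm) begins 45 mm behind the grasp point.
Start: joints at [-1.282, 0.689, -0.195, 1.565, 0.157, 0.902, -0.215], TCP at [0.158, 0.605, 0.239] pointing down, gripper open.
Joint ranges: [-3.01, 3.01], [-0.46, 2.08], [-1.47, 1.51], [0.13, 2.56], [-1, 4.14], [0.04, 2.09], [-2.66, 2.66]. Speed limits (rad/s): [2.57, 2.57, 3.14, 3.14, 3.14, 3.14, 3.14].

### API

Orientations are given as a unit quaternion [x, y, z, w].
In Python, from plant import get_state, snapshot, finish_job, find_in gives the robot as it stands.
- The arm moves only by the shell command python3 -m creep 'ROWS' [OPENING] [FORCE]. ROWS is JSON, one flat list of numbers, 6 for each row, row after row: the shift along the tool's x, y, z in mm, then the turn, a rotation vector about the tool's x, y, z in degrees. In form: [tx, ty, tz, wx, wy, wz, tx, ty, tz, wx, wy, wz, ...]. A call has 1 to 5 rows; each row shifts and turns the pose as measured when the row begins, along the tool's axes as they then stand; what a row does not reach is not made up. A row lasts 1/12 s, in which the tool goes at most 41.7 mm and 7.16 degrees, less where a joint would pass 70% of its speed; a pose out of reach is approached as far as the arm can. A call is refused whole if a number of a shift passes 41.7 or a number of a turn 7.16, either way. A call with a gripper value outside its range is refused whole. OPENING is the finger opening in mm, from 0 to 88.1, set as the call begins (- or left out, the last holds). The fingers move at their own pace and stop on an object; FORCE is the grip in N (left out, the last holds). Time passes only in rows, so rows that do not move let the fingers close. It gives the time, the measured TCP pose, the force and the opening at its end, in the units of the state.
- get_state(): the state, without advancing time (a new reading comes with each control period).
- snapshot(name): name is "scene" or "side" or "wrist"; returns a dict with "color" (420x560x3 uint8, red, green, blue), "intrinsics" (3x3 intrinsics, pixels), "dist_coeffs" ([k1, k2, p1, p2, k3] as OpenCV has them; the pictures are not rectified), "extrinsics" (4x4, takes a point from world to camera coordinates). Camera axes: x right, y down, z forward; pixel columns grow to the right and rows downward; lengths in m; the calibration is good to about 2 mm. A picture is of the moment at which its call begins. There is no depth.
- finish_job(): hands the job in, once; it reports no verdict.
Trained networks look in the newest picture that a camera, given by its name, has taken for a name from the list of things; names that differ only in an ending like _2 or _b are one class to them, and where a whole thing is asked for, a point or a joint stands for the part that bears it (a point fixed in the world has none). Each returns a list of dicts, best first, with "score" (0 to 1); they miss things now and then, are a little off and sometimes report something else, mostly with a low value. They report only what shows in the picture. A call takes as long as a camera call. They do not tell look-alikes from the thing itself.
- find_in(thing, camera): "xy" ([column, row] in pixels, amid what is visible of it).
The state is a dict: "clock": time; "q": joint angles; "qd": joint speeds; "joint_torque": joint torques, N m; "tool_pos": TCP position; "eef_rot": TCP orientation; "contact_force": force on the tool from outside, world axes, zero at the start; "moment": the same for the moment, N m; "opening": opening from 0.0 (shut) to 1.0 (fully open).
Only numpy, scipy, OpenCV 4.12 (cv2) and the standard library are available. Lean on these libraries where they do the work, as an engineer would, in place of code of your own. Each camera call takes 0.05 s, during which the arm holds its last target.

### The job

Take the pusher from the tray and, holding it upright, nudge the lens plate across the stage: first until it meets the long stop, then along that stop until it meets the short stop, pressing gently for a moment against each (about 5 N) so that you feel it seat, and never over 15 N, which would crack a lens. The plate must end squarely home, touching both stops, moved with the pusher only; then stand the pusher upright in the tray again and leave everything else where it is.

Things in the scene. Friction and masses are not known exactly. Their poses are not given: they have to be found in the camera images.
- stage: fixed aluminium plate 220 (x) x 260 (y) x 15 mm on the table; origin at the centre of its underside, top at z = 15 mm. x points away from the robot (turned up to 0.35 rad), y to its left. Two rigid dark steel stops, 12 mm high and 14 mm thick, screwed on top, make a square corner at its far left. Its smooth top lets the plate slide (friction about 0.3)
- long_stop: the long stop, along the stage's far side: a bar 190 mm long (along y); origin at the middle of the lower edge of its working face, which looks to the stage's -x and lies at stage x = +85 mm; axes as the stage's
- short_stop: the short stop, across the stage's left end: a bar 80 mm long (along x, from stage x = -5 to +75 mm); origin at the middle of the lower edge of its working face, which looks to the stage's -y and lies at stage y = +95 mm; axes as the stage's
- plate_mid (a point): centre (half-way up) of the lens plate: loose, flat, black, 60 (x) x 90 (y) x 8 mm, about 0.12 kg, flat on the stage, six white lens discs on top under 2 mm proud. x is its short side, turned up to 0.25 rad from the stage's x. It starts 15 mm or more short of both stops; home in the corner, its centre is at stage x = 55, y = 50 mm, its long edge on the long stop
- pusher_mid (a point): on the axis of the pusher's grip, 45 mm above its underside. A loose tool, 0.14 kg, standing upright in the tray: a square grip 16 x 16 mm, 76 mm high over all (z up, x and y square to its faces), on a round steel foot 30 mm across, 10 mm high, clamped with its centre 7 mm off the grip's axis, in a direction that differs each time and is not reported; it does not turn in use
- tray: fixed white instrument tray 170 (x) x 150 (y) x 14 mm, walls and floor 4 mm thick, on the table; origin at the centre of its underside, inner floor at z = 4 mm; the pusher starts within 50 mm of its middle
- lens_ring: steel ring, 28 mm across, 8 mm high, lying on the stage's near left corner area, clear of the work; leave alone; origin at the centre of its underside
- tweezers: steel tweezers 105 mm long, 8 mm high, lying in the tray along its x; leave alone; origin at the centre of its underside
- lens_case: white round case, 28 mm across, 12 mm high, in the tray; leave alone; origin at the centre of its underside
- drops: small white dropper bottle, 32 mm across, 65 mm high, on the table; leave alone; origin at the centre of its underside
- jar: amber glass jar, 48 mm across, 55 mm high, on the table; leave alone; origin at the centre of its underside
- eye_box: black box 75 x 95 x 35 mm with six white discs on top, on the table left of the stage; leave alone; origin at the centre of its underside
- loupe: black folded loupe about 85 x 45 x 12 mm, on the table; leave alone; origin at the centre of its underside
Mind the look-alikes: they are no part of the job. What is meant by the tray is not green or yellow, and is the larger of those in its own colour.

How it is judged:
On the way, in this order (a step that is already met when the one before it is completed fails the run):
1. the pusher is lifted out of the tray (height (world z) of pusher_mid above 0.075 m), for 0.1 s.
2. the plate is pressed by the pusher against the long stop (over 2 N on the stop) for 0.2 s (contact force between plate and long_stop above 2 N and contact force between pusher and plate above 1 N), for 0.2 s.
3. the plate, lying within 10 mm of the long stop, is pressed by the pusher against the short stop (over 2 N on the stop) for 0.2 s (contact force between plate and short_stop above 2 N and contact force between pusher and plate above 1 N and x of plate_mid in the frame of stage above 0.045 m), for 0.2 s.
4. the plate is home against both stops, with the pusher clear of it (x of plate_mid in the frame of stage above 0.0535 m and y of plate_mid in the frame of stage above 0.0485 m and angle between the x axis of plate_mid and the x axis of stage, either way round below 0.03 rad and angle between plate_mid's own z axis and vertical below 0.05 rad and z of plate_mid in the frame of stage below 0.021 m and contact force between pusher and plate below 0.05 N), for 0.2 s.
5. the pusher stands in the tray again (contact force between pusher and tray above 0.5 N and z of pusher_mid in the frame of tray below 0.054 m), for 0.2 s.
At the end, for the whole second after the job is handed in: The lens plate lies flat on the stage in the corner, its centre no more than 1.5 mm short of home along either stage axis and turned less than 0.03 rad from the stage; the pusher stands upright (within 0.08 rad) on the tray's floor, released; both at rest (x of plate_mid in the frame of stage above 0.0535 m and y of plate_mid in the frame of stage above 0.0485 m and angle between the x axis of plate_mid and the x axis of stage, either way round below 0.03 rad and angle between plate_mid's own z axis and vertical below 0.05 rad and z of plate_mid in the frame of stage below 0.021 m and linear speed of each of plate, pusher below 0.01 m/s and angle between pusher_mid's own z axis and vertical below 0.08 rad and z of pusher_mid in the frame of tray between 0.045 and 0.053 m and x of pusher_mid in the frame of tray between -0.08 and 0.08 m and y of pusher_mid in the frame of tray between -0.07 and 0.07 m); the robot touches nothing.
It fails at once if the pusher presses on the lens plate with more than 15 N (contact force between pusher and plate above 15 N).
It fails at once if the gripper or arm touches the lens plate (contact force between any of the fingers, the arm and plate above 0.3 N).
It fails at once if the lens plate tips up (angle between plate_mid's own z axis and vertical above 0.15 rad).
It fails at once if a bystander is pushed more than 15 mm (distance of any of lens_ring, tweezers, lens_case, drops, jar, eye_box, loupe from where it was at the start of the episode above 0.015 m).
It also fails if it takes over 72 s, if anything falls off the work surface, if the arm or the gripper's body presses on something with over 40 N, if the wrist force passes 120 N, or if a joint passes its speed limit or range.

## Working session

There is one attempt and no reset: what is moved stays moved. The work goes in short steps, Python scripts to look and compute and a shell command to move; the robot and the scene stay as the last step left them, time stands still between calls to the robot, and variables do not carry over. Pictures are saved under pics/ and viewed, and the job is handed in when it is done.

```bash
mkdir -p pics; ls; cat > h.py <<'E'
import numpy as np, cv2, json
from plant import get_state, snapshot, finish_job, find_in
def snap(n,f):
    s=snapshot(n); cv2.imwrite('pics/'+f,s['color'][:,:,::-1]); np.savez('pics/'+f+'.npz',**{k:np.array(s[k]) for k in s if k in('color','intrinsics','dist_coeffs','extrinsics')}); return s
def ld(f): return dict(np.load('pics/'+f+'.npz'))
def back(s,px,z):
    K=np.array(s['intrinsics'],float);d=np.array(s['dist_coeffs'],float);E=np.array(s['extrinsics'])
    u=cv2.undistortPoints(np.array(px,float).reshape(-1,1,2),K,d).reshape(-1,2)
    R=E[:3,:3];t=E[:3,3];c=-R.T@t
    out=[]
    for a in u:
        r=R.T@np.array([a[0],a[1],1]); out.append(c+r*(z-c[2])/r[2])
    return np.array(out)
def proj(s,P):
    E=np.array(s['extrinsics']);r,_=cv2.Rodrigues(E[:3,:3])
    return cv2.projectPoints(np.array(P,float).reshape(-1,1,3),r,E[:3,3],np.array(s['intrinsics'],float),np.array(s['dist_coeffs'],float))[0].reshape(-1,2)
E
python3 - <<'E'
from h import *
print(get_state())
for n in('scene','side','wrist'):
    s=snap(n,n+'0.png'); E=s['extrinsics'];print(n,(-E[:3,:3].T@E[:3,3]).round(3))
    for t in('stage','plate_mid','pusher_mid','tray','long_stop','short_stop','lens_ring','tweezers','lens_case','eye_box'):
        print(t,[(np.round(q['xy']).tolist(),round(q['score'],2)) for q in find_in(t,n)])
E
```

```text
pics
{'clock': 0.0, 'q': array([-1.28220831,  0.6900075 , -0.1945166 ,  1.56635544,  0.15731974,
        0.90249251, -0.21508389]), 'qd': array([ 5.89552586e-04, -2.93482165e-04, -3.46373661e-04, -5.90152932e-04,
        6.50310301e-04, -1.24175330e-04, -4.13442220e-05]), 'joint_torque': array([ 1.16374567e-04, -5.27549458e+01, -1.26742378e+00, -1.53433675e+01,
       -5.27770375e-02,  6.35617573e-03,  1.69637415e-04]), 'tool_pos': array([0.15741539, 0.60418984, 0.23789239]), 'eef_rot': array([ 1.26992030e-01,  9.91903297e-01, -9.33148853e-04, -4.56265305e-05]), 'contact_force': array([ 0.07529199,  0.23825693, -0.10256779]), 'moment': array([ 0.01617539, -0.05254239, -0.01377453]), 'opening': 1.0001812465605642}
scene [ 1.212 -0.46   0.835]
stage [([279.0, 220.0], 0.66), ([396.0, 186.0], 0.36)]
plate_mid [([270.0, 206.0], 0.96)]
pusher_mid [([150.0, 261.0], 0.71)]
tray [([171.0, 191.0], 0.96), ([89.0, 223.0], 0.95), ([355.0, 286.0], 0.65), ([142.0, 270.0], 0.55)]
long_stop [([290.0, 237.0], 0.87), ([349.0, 148.0], 0.37)]
short_stop [([314.0, 201.0], 0.66)]
lens_ring []
tweezers [([117.0, 279.0], 0.76)]
lens_case [([135.0, 247.0], 0.65)]
eye_box [([396.0, 187.0], 0.65), ([316.0, 200.0], 0.61)]
side [ 0.279 -1.024  1.073]
stage [([269.0, 230.0], 0.83)]
plate_mid [([262.0, 223.0], 0.76)]
pusher_mid [([289.0, 309.0], 0.49)]
tray [([207.0, 355.0], 0.88), ([346.0, 206.0], 0.73), ([281.0, 321.0], 0.66), ([199.0, 286.0], 0.57)]
long_stop []
short_stop [([267.0, 198.0], 0.59), ([210.0, 157.0], 0.55)]
lens_ring [([230.0, 199.0], 0.39)]
tweezers [([291.0, 341.0], 0.59)]
lens_case [([257.0, 324.0], 0.63)]
eye_box [([273.0, 151.0], 0.87)]
wrist [0.093 0.62  0.384]
stage []
plate_mid []
pusher_mid []
tray []
long_stop []
short_stop []
lens_ring []
tweezers []
lens_case []
eye_box []
```

View pics/scene0.png

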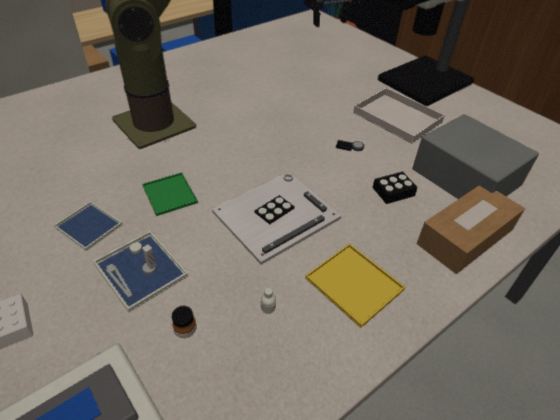

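View pics/side0.png

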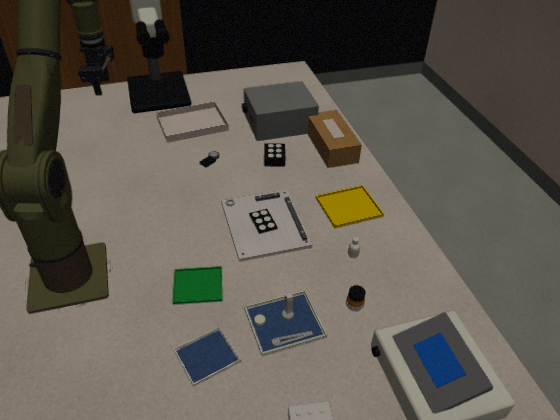

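Scene view: the tray candidates are green (170,193), yellow (355,285), a small white/blue one (89,224), a larger white/blue one holding the pusher (142,270), and a grey empty one (398,115). The larger white/blue one fits, since it is neither green nor yellow, is the larger of its colour, and holds pusher, case and tweezers. I'll confirm in a crop.

```bash
python3 - <<'E'
from h import *
a=ld('scene0.png')['color'][:,:,::-1]; b=ld('side0.png')['color'][:,:,::-1]
def c(im,x0,y0,w,h): return cv2.resize(im[y0:y0+h,x0:x0+w],(400,300),interpolation=cv2.INTER_CUBIC)
m=np.vstack([np.hstack([c(a,85,225,112,84),c(a,205,165,144,108)]),np.hstack([c(b,235,280,100,75),c(b,210,180,112,84)])])
cv2.imwrite('pics/crop0.png',m)
E
```

```text
(no output)
```

View pics/crop0.png

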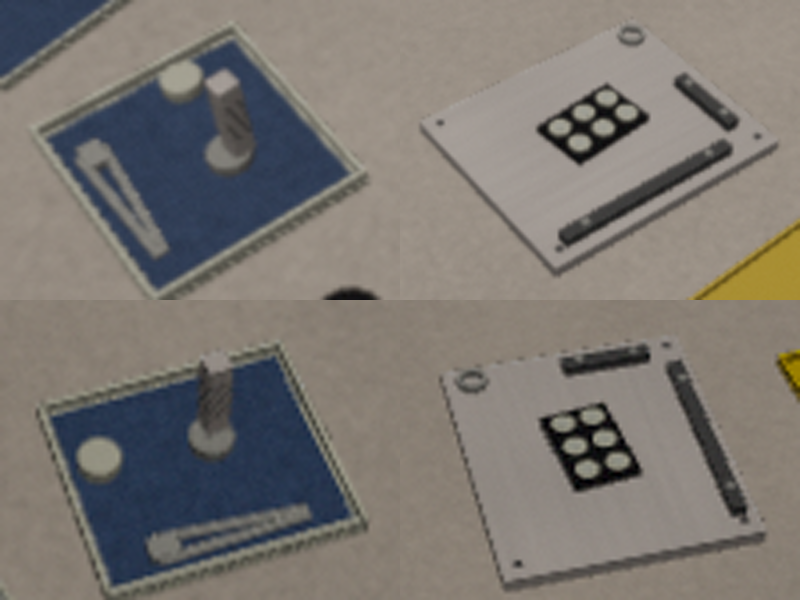

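The crop confirms it: the larger white/blue tray holds the pusher (148,262 in scene), case and tweezers. The stage has the long stop lower right and the short stop at right, and the plate lies free. Next I'll compute poses.

```bash
python3 - <<'E'
from h import *
from scipy.optimize import least_squares
A=ld('scene0.png');B=ld('side0.png')
def fit(ca,cb,hx,hy,z,x0):
    # corner order: (-x,-y),(-x,+y),(+x,+y),(+x,-y)
    C=np.array([[-hx,-hy],[-hx,hy],[hx,hy],[hx,-hy]])
    def f(p):
        c,s=np.cos(p[2]),np.sin(p[2]);P=np.c_[C@np.array([[c,s],[-s,c]])+p[:2],np.full(4,z)]
        return np.r_[(proj(A,P)-ca).ravel(),(proj(B,P)-cb).ravel()]
    r=least_squares(f,x0);print(r.x.round(4),np.abs(r.fun).max().round(2));return r.x
o=np.array
s=1/2.7778
pa=lambda l:o(l)/2.7778+o([205,165]); pb=lambda l:o(l)/3.5714+o([210,180])
st=fit(pa([[21,127],[232,20],[377,143],[155,264]]),pb([[103,282],[40,75],[275,38],[365,235]]),.11,.13,.015,[.6,0,.0])
# plate crop: corners
pl=fit(pa([[137,128],[208,85],[249,117],[183,163]]),pb([[176,190],[141,119],[205,104],[240,171]]),.03,.045,.023,[.55,0,0])
d=pl[:2]-st[:2];c,s=np.cos(st[2]),np.sin(st[2]);print('plate in stage',c*d[0]+s*d[1],-s*d[0]+c*d[1],pl[2]-st[2])
ta=lambda l:o(l)/3.5714+o([85,225]); tb=lambda l:o(l)/4.+o([235,280])
tr=fit(ta([[35,129],[234,25],[367,178],[155,296]]),tb([[108,292],[38,105],[280,45],[366,222]]),.085,.075,.014,[.6,-.25,0])
for nm,z,a,b in(('top',.08,[222,78],[215,57]),('foot',.014,[229,152],[211,135])):
    print(nm,back(A,ta([a]),z),back(B,tb([b]),z))
for nm,z,a,b in(('case',.016,[181,75],[100,153]),):
    print(nm,back(A,ta([a]),z),back(B,tb([b]),z))
E
```

```text
[ 0.5743  0.0582 -0.0096] 2.1
[0.5696 0.0577 0.0917] 1.39
plate in stage -0.004681130640965014 -0.0005198069814067146 0.10129170955188697
[ 0.5282 -0.3018  0.0405] 2.08
top [[ 0.54174387 -0.27733651  0.08      ]] [[ 0.54328131 -0.27711333  0.08      ]]
foot [[ 0.54281525 -0.28590903  0.014     ]] [[ 0.53984739 -0.28681916  0.014     ]]
case [[ 0.46614477 -0.28249687  0.016     ]] [[ 0.46787144 -0.28271209  0.016     ]]
```

```bash
cat > w.py <<'E'
import sys
from h import *
from scipy.spatial.transform import Rotation as R
s=get_state();Rm=R.from_quat(s['eef_rot']).as_matrix();p=np.array(s['tool_pos'])
print('t',round(s['clock'],2),'tcp',(p*1e3).round(1),'xdir deg',np.degrees(np.arctan2(Rm[1,0],Rm[0,0])).round(2),'zax',Rm[:,2].round(4),'F',np.round(s['contact_force'],2),'open',round(s['opening']*88.1,1))
if len(sys.argv)>1:
    t=np.array([float(a) for a in sys.argv[1:4]]);print('tool shift mm',(Rm.T@(t-p*1e3)).round(2), 'world',(t-p*1e3).round(1))
    if len(sys.argv)>4:
        a=np.radians(float(sys.argv[4]));D=np.array([[np.cos(a),np.sin(a),0],[np.sin(a),-np.cos(a),0],[0,0,-1]])
        print('turn deg',np.degrees(R.from_matrix(Rm.T@D).as_rotvec()).round(2))
else: print('q',s['q'].round(2))
E
r='-34,-20,0,0,0,0'; true
python3 -m creep '[-34,-20,0,0,0,0,-34,-20,0,0,0,0,-34,-20,0,0,0,0,-34,-20,0,0,0,0,-34,-20,0,0,0,0]' 60 && python3 w.py
```

```text
clock: 2.07
tool_pos: [0.2903, 0.4712, 0.2373]
eef_rot: [0.116, 0.993, 0.005, -0.004]
contact_force: [0.6, -0.7, 0.2]
opening: 0.682
t 2.07 tcp [290.3 471.2 237.3] xdir deg 166.64 zax [-0.0074  0.0103 -0.9999] F [ 0.55 -0.69  0.19] open 60.1
q [-0.95  0.6  -0.23  1.79  0.17  0.77  0.07]
```

```bash

python3 -m creep '[-35,-20,0,0,0,0,-35,-20,0,0,0,0,-35,-20,0,0,0,0,-35,-20,0,0,0,0,-35,-20,0,0,0,0]' >/dev/null
python3 -m creep '[-35,-20,0,0,0,0,-35,-20,0,0,0,0,-30,-25,0,0,0,0,-20,-30,0,0,0,0,0,-40,0,0,0,0]' && python3 w.py 542 -200 240 180
```

```text
clock: 2.9
tool_pos: [0.5398, 0.1628, 0.2338]
eef_rot: [0.117, 0.993, 0.009, 0.001]
contact_force: [0.1, -0.1, -0.6]
opening: 0.684
t 2.9 tcp [539.8 162.8 233.8] xdir deg 166.56 zax [ 0.0046  0.0172 -0.9998] F [ 0.14 -0.05 -0.62] open 60.3
tool shift mm [ -86.48 -352.21  -12.37] world [   2.2 -362.8    6.2]
turn deg [  1.01   0.15 -13.44]
```

```bash

python3 -m creep '[-20,-25,0,0,0,-3,-20,-25,0,0,0,-3,-20,-20,-5,0,0,-3,0,-20,-5,0,0,-3,0,0,0,0,0,0]' >/dev/null;  python3 - <<'E'
from h import *
snap('wrist','wrist1.png')
E
python3 w.py 542 -200 240 180
```

```text
t 3.37 tcp [584.2  46.5 241.2] xdir deg 178.28 zax [ 3.0e-04  8.9e-03 -1.0e+00] F [-0.01  0.04  0.  ] open 60.0
tool shift mm [  34.73 -247.62   -1.03] world [ -42.2 -246.5   -1.2]
turn deg [ 0.51  0.01 -1.72]
```

View pics/wrist1.png

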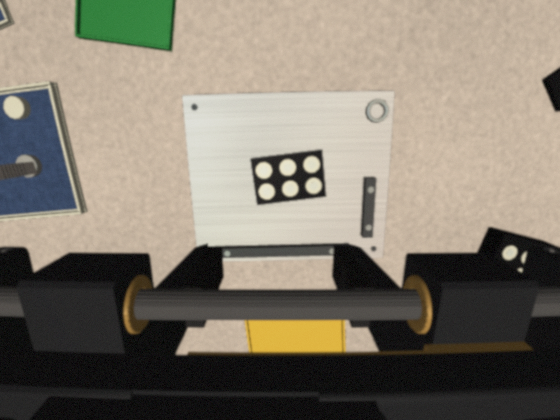

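The wrist picture shows the stage (corners about 184,97 and 393,92), the plate centred near (289,177), the long stop's edge at row ~248 and the short stop near (369,207). The fingers hide the far edge. Enlarging to read corners.

```bash
python3 - <<'E'
from h import *
a=ld('wrist1.png')['color'][:,:,::-1]
cv2.imwrite('pics/crop1.png',cv2.resize(a[80:270,170:410],(800,633),interpolation=cv2.INTER_CUBIC)[:600])
E
```

```text
(no output)
```

View pics/crop1.png

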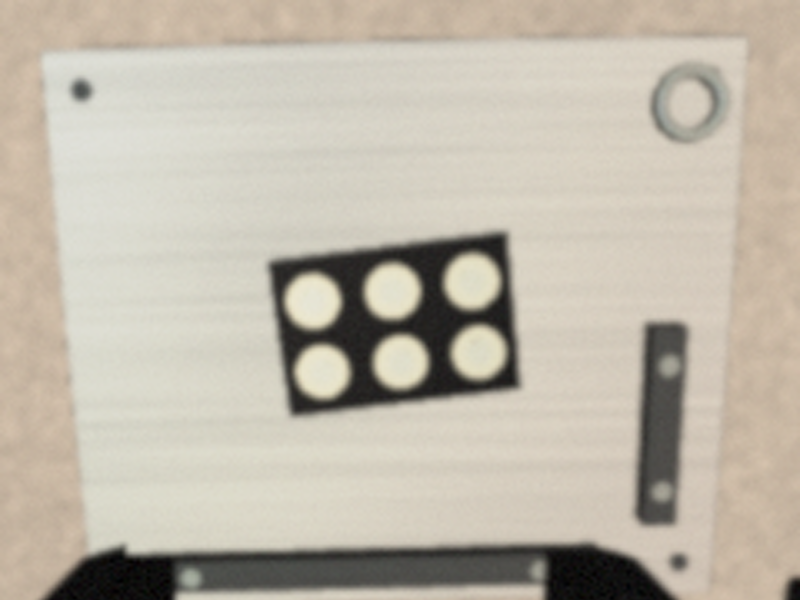

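```bash
cat >> h.py <<'E'
from scipy.optimize import least_squares
def T(p,C,z):
    c,s=np.cos(p[2]),np.sin(p[2]);C=np.atleast_2d(np.array(C,float));return np.c_[C@np.array([[c,s],[-s,c]])+p[:2],np.full(len(C),z)]
def fitp(views,C,z,x0):
    def f(p): 
        P=T(p,C,z); return np.concatenate([(proj(s,P)-np.array(m)).ravel() for s,m in views])
    r=least_squares(f,x0);print(r.x.round(4),'maxres',np.abs(r.fun).max().round(2));return r.x
def instage(st,p):
    d=p[:2]-st[:2];c,s=np.cos(st[2]),np.sin(st[2]);return np.r_[c*d[0]+s*d[1],-s*d[0]+c*d[1],p[2]-st[2]]
E
python3 - <<'E'
from h import *
W=ld('wrist1.png'); g=lambda l:np.array(l)/3.3333+np.array([170,80])-0.35
def f(p):
    c=proj(W,T(p,[[-.11,-.13],[-.11,.13]],.015)); r=(c-g([[44,53],[746,39]])).ravel()
    l=proj(W,T(p,[[.085,-.06],[.085,.03]],.015)); q=g([[180,556],[545,550]])
    # row interp
    m=np.polyfit(l[:,0],l[:,1],1); r=np.r_[r,np.polyval(m,q[:,0])-q[:,1]]
    e=proj(W,T(p,[[-.11,-.13],[.07,-.13]],.015)); q=g([[66,300],[86,520]]);m=np.polyfit(e[:,1],e[:,0],1)
    return np.r_[r,np.polyval(m,q[:,1])-q[:,0]]
r=least_squares(f,[.574,.058,-.01]);st=r.x;print(st.round(4),r.fun.round(2))
pl=fitp([(W,g([[271,262],[506,233],[518,386],[293,414]]))],[[-.03,-.045],[-.03,.045],[.03,.045],[.03,-.045]],.023,[.57,.058,.09])
print(instage(st,pl).round(4))
E=W['extrinsics'];print(-E[:3,:3].T@E[:3,3])
print(proj(W,T(st,[[-.005,.095],[-.005,.109],[.075,.095]],.027)), g([[645,324],[687,324],[638,520]]))
E
```

```text
[ 0.5764  0.0615 -0.0061] [-1.46  0.45  2.78 -0.19  0.48 -0.44 -0.9  -0.48]
[0.5673 0.0593 0.0923] maxres 1.23
[-0.0091 -0.0023  0.0984]
[0.51778903 0.04391261 0.3861116 ]
[[366.55938255 179.26239056]
 [377.62454633 179.02603532]
 [363.25000806 239.56571578]] [[363.15193502 176.85097201]
 [375.75206102 176.85097201]
 [361.05191402 235.65156002]]
```

```bash

python3 -m creep '[-4,-40,0,0,0,-1,-4,-41,0,0,0,-0.7,-4,-41,0,0,0,0,-4,-41,0,0,0,0,-4,-41,0,0,0,0]' >/dev/null
python3 -m creep '[-4,-41,0,0,0,0,-2,-41,0,0,0,0,0,-30,0,0,0,0,0,-6,0,0,0,0,0,0,0,0,0,0]' >/dev/null;  python3 - <<'E'
from h import *
a=snap('wrist','wrist2.png')['color'][:,:,::-1]
print(find_in('pusher_mid','wrist'))
cv2.imwrite('pics/crop2.png',cv2.resize(a[90:240,180:380],(800,600),interpolation=cv2.INTER_CUBIC))
E
python3 w.py 542 -277 100 180
```

```text
[{'xy': [257.4, 130.1], 'score': 0.97}]
t 4.3 tcp [ 617.  -259.7  234.4] xdir deg -178.6 zax [ 0.0041  0.0257 -0.9997] F [0.33 0.94 0.33] open 59.9
tool shift mm [ 75.99 -18.84 133.61] world [ -75.   -17.3 -134.4]
turn deg [1.47 0.25 1.41]
```

View pics/wrist2.png

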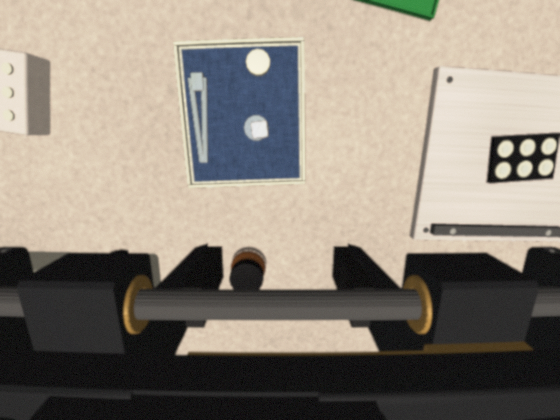

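View pics/crop2.png

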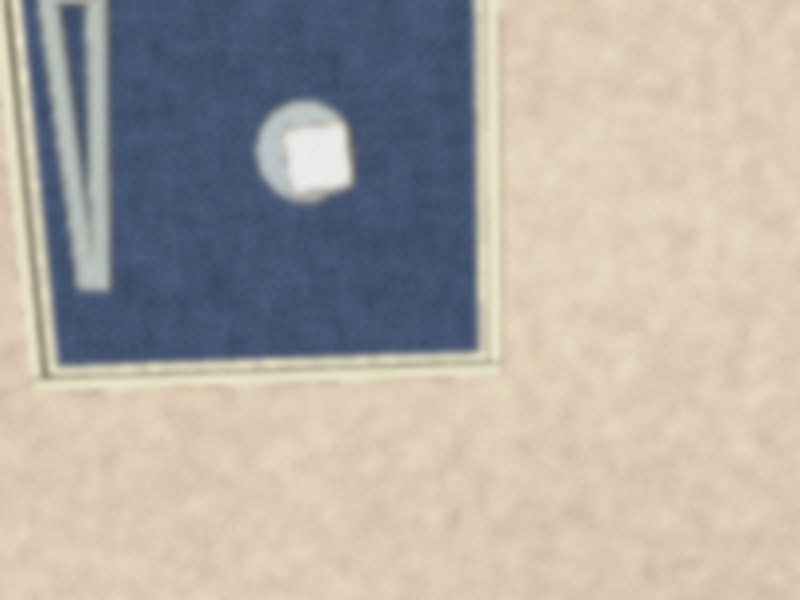

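The pusher's top is at about (259,129) in the wrist image, turned a few degrees, and its foot disc is centred at about (256,128).

```bash
python3 - <<'E'
from h import *
W=ld('wrist2.png'); g=lambda l:np.array(l)/4+np.array([180,90])-0.37
p=fitp([(W,g([[284,128],[345,122],[353,185],[291,193]]))],np.array([[-1,-1],[-1,1],[1,1],[1,-1]])*.008,.08,[.542,-.277,.1])
print('yaw deg',np.degrees(p[2])); print('foot',back(W,g([[306,152],[305,151]]),.0135))
# tray inner right edge and bottom
tr=fitp([(W,[[177,43],[302,40],[304,182],[192,185]])],[[-.085,-.075],[-.085,.075],[.085,.075],[.085,-.075]],.014,[.528,-.302,.04])
E
```

```text
[ 0.5441 -0.279   0.1282] maxres 0.49
yaw deg 7.345147507047251
foot [[ 0.54130864 -0.28514757  0.0135    ]
 [ 0.54102207 -0.28545107  0.0135    ]]
[ 0.5288 -0.2998  0.0508] maxres 3.74
```

```bash

python3 -m creep '[36,-9,20,0.5,0,-3,35,-9,20,0.5,0,-3,5,0,30,0.5,0,0,0,0,30,0,0,0,0,0,10,0,0,0]' >/dev/null; python3 w.py 544 -278.5 100 -172.7
```

```text
t 4.72 tcp [ 549.4 -264.3  126.3] xdir deg -171.2 zax [ 0.0219  0.0056 -0.9997] F [-0.31  1.1  -0.78] open 60.1
tool shift mm [  8.05 -13.26  26.05] world [ -5.4 -14.2 -26.3]
turn deg [0.14 1.29 1.5 ]
```

```bash

python3 -m creep '[8,-13,8,0,1.2,1.4,0,0,8,0,0,0,0,0,0,0,0,0]' >/dev/null; python3 w.py 544 -278.5 100 -172.7
```

```text
t 4.97 tcp [ 545.3 -272.5  109. ] xdir deg -172.25 zax [-0.0013  0.0067 -1.    ] F [ 1.17 -0.14 -0.71] open 60.1
tool shift mm [ 2.11 -5.86  8.92] world [-1.3 -6.  -9. ]
turn deg [ 0.39 -0.02  0.45]
```

```bash

python3 -m creep '[2,-7,5,0.4,0,0.4,0,0,0,0,0,0]' >/dev/null; python3 w.py 544 -278.5 34 -172.7
```

```text
t 5.13 tcp [ 546.5 -279.9  105.1] xdir deg -172.64 zax [ 0.0032 -0.0016 -1.    ] F [-0.16 -0.2   0.9 ] open 60.3
tool shift mm [ 2.54  1.8  71.04] world [ -2.5   1.4 -71.1]
turn deg [-0.11  0.17  0.06]
```

```bash

python3 -m creep '[2.5,1.5,15,0,0.1,0,0,0,15,0,0,0,0,0,15,0,0,0,0,0,15,0,0,0,0,0,5,0,0,0]' >/dev/null; python3 w.py 544 -278.5 34 -172.7
```

```text
t 5.55 tcp [ 551.1 -281.7   44.4] xdir deg -172.77 zax [ 0.0167 -0.0076 -0.9998] F [-0.32 -0.67 -0.78] open 59.7
tool shift mm [ 6.84  4.17 10.26] world [ -7.1   3.2 -10.4]
turn deg [-0.55  0.9  -0.08]
```

```bash

python3 -m creep '[6.5,3.5,5,-0.5,0.8,0,0,0,0,0,0,0,0,0,0,0,0,0]' >/dev/null; python3 w.py 544 -278.5 34 -172.7
```

```text
t 5.8 tcp [ 544.9 -279.2   39.9] xdir deg -172.8 zax [ 2.1e-03 -6.0e-04 -1.0e+00] F [0.45 0.17 0.03] open 60.1
tool shift mm [0.8  0.79 5.93] world [-0.9  0.7 -5.9]
turn deg [-0.05  0.12 -0.1 ]
```

```bash

python3 -m creep '[1,0.8,6,0,0.2,0,0,0,0,0,0,0,0,0,0,0,0,0]' >/dev/null; python3 w.py 544 -278.5 34 -172.7
python3 -m creep '[0,0,0,0,0,0,0,0,0,0,0,0,0,0,0,0,0,0,0,0,0,0,0,0,0,0,0,0,0,0]' 10 10; python3 w.py 544 -278.5 34 -172.7
```

```text
t 6.05 tcp [ 545.  -279.1   35.5] xdir deg -172.83 zax [ 0.0017 -0.0023 -1.    ] F [ 0.13 -0.14 -0.33] open 60.4
tool shift mm [0.95 0.74 1.55] world [-1.   0.6 -1.5]
turn deg [-0.14  0.08 -0.13]
clock: 6.47
tool_pos: [0.5457, -0.2794, 0.0366]
eef_rot: [-0.063, 0.998, -0.002, 0.002]
contact_force: [-0.3, -1.0, 0.1]
opening: 0.328
t 6.47 tcp [ 545.7 -279.4   36.6] xdir deg -172.83 zax [ 0.0033 -0.003  -1.    ] F [-0.34 -1.02  0.14] open 28.9
tool shift mm [1.59 1.07 2.55] world [-1.7  0.9 -2.6]
turn deg [-0.2   0.17 -0.13]
```

```bash

python3 -m creep '[1,1,3,0,0,0,0,0,0.5,0,0,0,0,0,0.5,0,0,0,0,0,0,0,0,0,0,0,0,0,0,0]' 5 10; python3 -m creep '[0,0,0,0,0,0,0,0,0,0,0,0]' 5 35;python3 w.py 544 -278.5 34 -172.7;  python3 - <<'E'
from h import *
for n in('scene','side'):
    a=snap(n,n+'3.png')['color'][:,:,::-1]
a=ld('scene3.png')['color'][220:310,90:210,::-1];b=ld('side3.png')['color'][260:350,230:350,::-1]
cv2.imwrite('pics/crop3.png',np.hstack([cv2.resize(x,(400,300),interpolation=cv2.INTER_CUBIC) for x in(a,b)]))
E
```

```text
clock: 6.88
tool_pos: [0.5448, -0.2785, 0.033]
eef_rot: [-0.063, 0.998, -0.002, 0.002]
contact_force: [-0.6, -0.0, -0.1]
opening: 0.182
clock: 7.05
tool_pos: [0.5448, -0.2786, 0.033]
eef_rot: [-0.062, 0.998, -0.002, 0.002]
contact_force: [-0.6, -0.4, 1.4]
opening: 0.182
t 7.05 tcp [ 544.8 -278.6   33. ] xdir deg -172.84 zax [ 0.004  -0.0037 -1.    ] F [-0.57 -0.39  1.36] open 16.0
tool shift mm [ 0.74  0.15 -0.98] world [-0.8  0.1  1. ]
turn deg [-0.24  0.2  -0.14]
```

View pics/crop3.png

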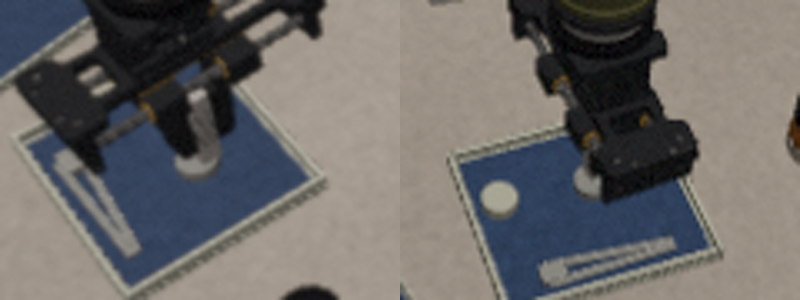

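Gripped at 16.0 mm, square and upright. Lifting.

```bash

python3 -m creep '[0,0,-15,0,0,0,0,0,-20,0,0,0,0,0,-20,0,0,0,0,0,-20,0,0,0,0,0,-15,0,0,0]' >/dev/null; python3 -m creep '[0,0,0,0,0,0,0,0,0,0,0,0]'; python3 w.py 511 66.5 110 -172.8
```

```text
clock: 7.73
tool_pos: [0.5415, -0.2771, 0.1225]
eef_rot: [-0.063, 0.998, -0.0, -0.002]
contact_force: [-0.4, -0.6, -1.7]
opening: 0.176
t 7.73 tcp [ 541.5 -277.1  122.5] xdir deg -172.8 zax [-3.8e-03 -3.0e-04 -1.0e+00] F [-0.41 -0.64 -1.66] open 15.5
tool shift mm [-12.85 344.74  12.53] world [-30.5 343.6 -12.5]
turn deg [ 0.01 -0.22  0.  ]
```

```bash

python3 -m creep '[-1,30,0,0,0,0,-1,35,0,0,0,0,-1,35,0,0,0,0,-1,35,0,0,0,0,-1,35,0,0,0,0]' >/dev/null; python3 w.py 511 66.5 110 -172.8;
python3 -m creep '[-1,35,1,0,0,0,-1,35,1,0,0,0,-1,35,1,0,0,0,-1,30,1,0,0,0,-1,20,1,0,0,0]' >/dev/null; python3 -m creep '[0,0,0,0,0,0,0,0,0,0,0,0]'; python3 w.py 511 66.5 110 -172.8
```

```text
t 8.15 tcp [ 522.6 -115.6  115.5] xdir deg -174.03 zax [-0.0085 -0.0074 -0.9999] F [ 0.8   0.88 -1.23] open 15.8
tool shift mm [ -7.5  182.31   4.26] world [-11.6 182.1  -5.5]
turn deg [-0.36 -0.53 -1.22]
clock: 8.73
tool_pos: [0.504, 0.0571, 0.1012]
eef_rot: [-0.06, 0.998, -0.0, -0.011]
contact_force: [-0.2, -1.5, -0.7]
opening: 0.179
t 8.73 tcp [504.   57.1 101.2] xdir deg -173.16 zax [-0.021  -0.0017 -0.9998] F [-0.25 -1.48 -0.71] open 15.7
tool shift mm [-7.89  8.51 -8.94] world [7.  9.4 8.8]
turn deg [ 0.05 -1.21 -0.36]
```

```bash

python3 -m creep '[-6,9,0,0,-1.2,0.4,0,0,10,0,0,0,0,0,10,0,0,0,0,0,10,0,0,0,0,0,5,0,0,0]' >/dev/null; python3 -m creep '[0,0,0,0,0,0,0,0,0,0,0,0]'; python3 w.py 511 66.5 47 -172.8
```

```text
clock: 9.32
tool_pos: [0.507, 0.0557, 0.059]
eef_rot: [-0.051, 0.999, -0.004, -0.004]
contact_force: [0.4, 0.7, -2.0]
opening: 0.182
t 9.32 tcp [507.   55.7  59. ] xdir deg -174.14 zax [-0.0079 -0.0075 -0.9999] F [ 0.39  0.68 -1.99] open 16.0
tool shift mm [-5.2  10.42 11.9 ] world [  4.   10.8 -12. ]
turn deg [-0.37 -0.5  -1.34]
```

```bash

python3 -m creep '[-5,10,5,-0.4,-0.5,-1.3,0,0,6,0,0,0,0,0,1,0,0,0,0,0,0,0,0,0]' >/dev/null; python3 w.py 511 66.5 47 -172.8;python3 - <<'E'
from h import *
for n in('scene','side'):
    a=snap(n,n+'4.png')['color'][:,:,::-1]
w=snap('wrist','wrist4.png')
a=ld('scene4.png')['color'][165:273,205:349,::-1];b=ld('side4.png')['color'][180:264,210:322,::-1]
cv2.imwrite('pics/crop4.png',np.vstack([np.hstack([cv2.resize(x,(400,300),interpolation=cv2.INTER_CUBIC) for x in(a,b)]),np.hstack([cv2.resize(w['color'][:,:,::-1],(400,300)),np.zeros((300,400,3),np.uint8)])]))
E
```

```text
t 9.65 tcp [512.   65.6  46. ] xdir deg -172.83 zax [ 0.0017  0.0011 -1.    ] F [ 0.27 -0.37 -2.13] open 15.9
tool shift mm [ 0.84  1.03 -1.  ] world [-1.   0.9  1. ]
turn deg [ 0.05  0.1  -0.03]
```

View pics/crop4.png

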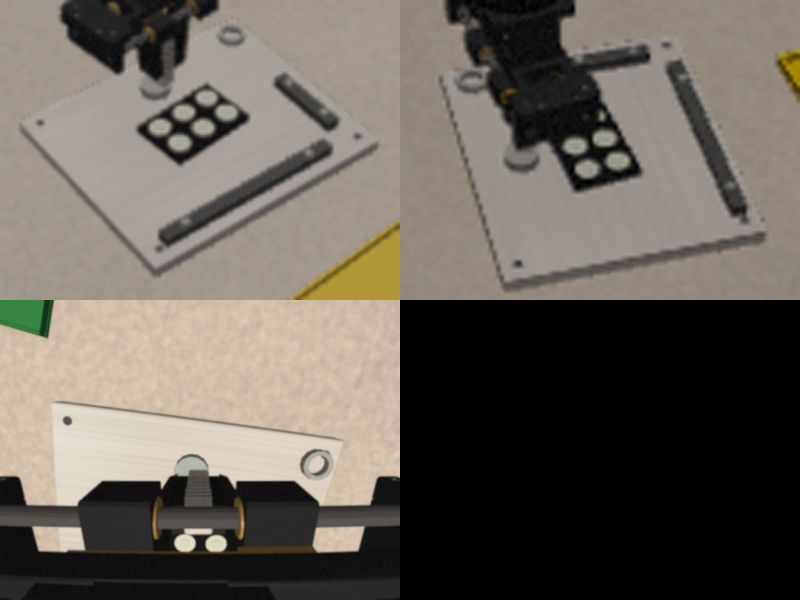

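The foot (155,87 in the scene panel) stands about 13 mm short of the middle of the plate's near edge, clear of it. Starting the +x push.

```bash

python3 -m creep '[-4,-2.5,-1,0,0,0,-4,-0.5,0,0,0,0,-4,-0.5,0,0,0,0,-4,-0.5,0,0,0,0,-4,-0.5,0,0,0,0]' >/dev/null; python3 w.py 575 65 47 -172.8; python3 -m creep '[-4,-0.5,0,0,0,0,-4,-0.5,0,0,0,0,-4,-0.5,0,0,0,0,-4,-0.5,0,0,0,0,-4,-0.5,0,0,0,0]' >/dev/null; python3 w.py 575 65 47 -172.8
```

```text
t 10.22 tcp [533.8  62.6  48.5] xdir deg -172.86 zax [ 1.9e-03  1.0e-04 -1.0e+00] F [ 0.28  0.03 -1.58] open 15.5
tool shift mm [-41.22  -2.76   1.54] world [41.2  2.4 -1.5]
turn deg [-0.01  0.11 -0.06]
t 10.63 tcp [556.2  62.4  48.5] xdir deg -172.9 zax [ 1.6e-03  1.0e-04 -1.0e+00] F [-0.71 -0.03 -1.84] open 16.0
tool shift mm [-18.98   0.29   1.49] world [18.8  2.6 -1.5]
turn deg [-0.    0.09 -0.1 ]
```

```bash

python3 -m creep '[-4,0,2,0,0,0,-3,0,0,0,0,0,-2,0,0,0,0,0]' >/dev/null; python3 w.py 575 65 47 -172.8;python3 - <<'E'
from h import *
for n in('scene','side'):
    a=snap(n,n+'5.png')['color'][:,:,::-1]
a=ld('scene5.png')['color'][165:273,205:349,::-1];b=ld('side5.png')['color'][180:264,210:322,::-1]
cv2.imwrite('pics/crop5.png',np.hstack([cv2.resize(x,(400,300),interpolation=cv2.INTER_CUBIC) for x in(a,b)]))
E
```

```text
t 10.88 tcp [566.6  63.4  46.2] xdir deg -172.92 zax [ 2.e-03  2.e-04 -1.e+00] F [-0.13 -0.96 -1.25] open 15.9
tool shift mm [-8.49  0.52 -0.82] world [8.4 1.6 0.8]
turn deg [-0.    0.11 -0.12]
```

View pics/crop5.png

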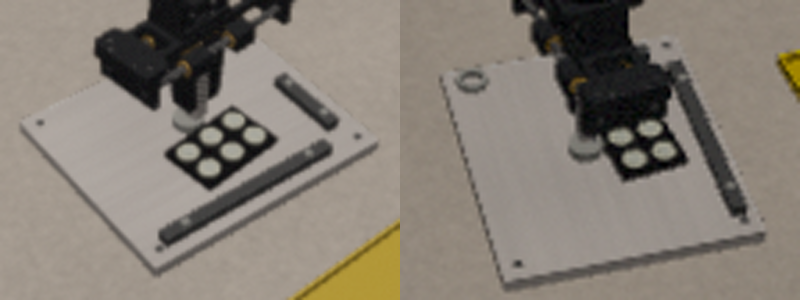

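The plate (centre at about 221,147 in the left panel) is sliding, now almost parallel to the long stop and about 20 mm short.

```bash

python3 -m creep '[-3,0,0,0,0,0,-3,0,0,0,0,0,-3,0,0,0,0,0,-2,0,0,0,0,0,-1,0,0,0,0,0]' >/dev/null; python3 w.py 588 63 46.5 -172.8; python3 -m creep '[-1,0,0,0,0,0,-1,0,0,0,0,0]' >/dev/null; python3 w.py 588 63 46.5 -172.8;
```

```text
t 11.4 tcp [578.6  65.1  46.1] xdir deg -172.89 zax [ 7.e-04 -2.e-04 -1.e+00] F [-0.36  0.49 -1.39] open 15.4
tool shift mm [-9.03 -3.28 -0.37] world [ 9.4 -2.1  0.4]
turn deg [-0.01  0.04 -0.09]
t 11.57 tcp [580.8  65.4  46.1] xdir deg -172.89 zax [ 6.e-04 -1.e-04 -1.e+00] F [ 0.23  1.36 -2.63] open 15.4
tool shift mm [-6.81 -3.3  -0.37] world [ 7.2 -2.4  0.4]
turn deg [-0.01  0.03 -0.09]
```

```bash
for i in 1 ; do
python3 -m creep '[-1,-0.5,0,0,0,0,-1,-0.5,0,0,0,0]' |grep -E "pos|force"; python3 -m creep '[-0.8,-0.2,0,0,0,0,-0.8,-0.2,0,0,0,0]' |grep -E "pos|force";python3 -m creep '[-0.5,-0.1,0,0,0,0,-0.5,-0.1,0,0,0,0]' |grep -E "pos|force"; done
```

```text
tool_pos: [0.5829, 0.0648, 0.0461]
contact_force: [-0.6, -0.2, -2.0]
tool_pos: [0.5844, 0.0645, 0.046]
contact_force: [-0.3, 0.2, -1.4]
tool_pos: [0.5853, 0.0644, 0.046]
contact_force: [-0.5, 0.3, -1.3]
```

```bash

python3 -m creep '[-0.5,-0.1,0,0,0,0,-0.5,-0.1,0,0,0,0]' |grep -E "pos|force"; python3 -m creep '[-0.5,-0.1,0,0,0,0]' |grep -E "pos|force";python3 -m creep '[-0.5,-0.1,0,0,0,0]' |grep -E "pos|force"
```

```text
tool_pos: [0.5862, 0.0643, 0.0459]
contact_force: [-1.0, 0.1, -1.5]
tool_pos: [0.5867, 0.0643, 0.0459]
contact_force: [-0.7, 0.1, -1.4]
tool_pos: [0.5872, 0.0643, 0.0459]
contact_force: [-0.2, -0.4, -1.1]
```

```bash
python3 -m creep '[-0.5,-0.1,0,0,0,0]' |grep -E "pos|force"; python3 -m creep '[-0.5,-0.1,0,0,0,0]' |grep -E "pos|force"
```

```text
tool_pos: [0.5878, 0.0643, 0.0459]
contact_force: [-0.3, 0.5, -1.4]
tool_pos: [0.588, 0.0642, 0.0459]
contact_force: [-2.4, -0.1, -1.3]
```

Contact with the stop is starting to show (-2.4 N at x = 588.0). I'll press gradually.

```bash
python3 -m creep '[-0.5,0,0,0,0,0]' |grep -E "pos|force"; python3 -m creep '[-0.5,0,0,0,0,0]' |grep -E "pos|force"
```

```text
tool_pos: [0.5881, 0.0642, 0.0458]
contact_force: [-2.1, -0.1, -0.6]
tool_pos: [0.5881, 0.0642, 0.0457]
contact_force: [-1.8, 1.2, 0.3]
```

```bash
python3 -m creep '[-1,0,0,0,0,0,-1,0,0,0,0,0]' |grep -E "pos|force"; python3 -m creep '[-1.3,0,0,0,0,0,-1.3,0,0,0,0,0]' |grep -E "pos|force"
```

```text
tool_pos: [0.5883, 0.0642, 0.0453]
contact_force: [-3.5, 0.1, -0.3]
tool_pos: [0.5885, 0.0642, 0.0448]
contact_force: [-4.8, 0.8, -0.0]
```

```bash
python3 -m creep '[-1.4,0,-0.3,0,0,0,-1.4,0,-0.3,0,0,0,-1.4,0,-0.3,0,0,0,-1.4,0,-0.3,0,0,0]' |grep -E "pos|force"; python3 -m creep '[-1.4,0,-0.3,0,0,0,-1.4,0,-0.3,0,0,0]' |grep -E "pos|force"; python3 w.py 588 64 47 -172.8;python3 - <<'E'
from h import *
for n in('scene','side'):
    a=snap(n,n+'6.png')['color'][:,:,::-1]
a=ld('scene6.png')['color'][165:273,205:349,::-1];b=ld('side6.png')['color'][180:264,210:322,::-1]
cv2.imwrite('pics/crop6.png',np.hstack([cv2.resize(x,(400,300),interpolation=cv2.INTER_CUBIC) for x in(a,b)]))
E
```

```text
tool_pos: [0.5888, 0.0642, 0.0447]
contact_force: [-5.6, -0.1, 0.9]
tool_pos: [0.5889, 0.0643, 0.0447]
contact_force: [-5.6, 0.9, 0.3]
t 13.57 tcp [588.9  64.3  44.7] xdir deg -172.82 zax [-0.0309 -0.0071 -0.9995] F [-5.58  0.91  0.3 ] open 15.7
tool shift mm [ 1.04 -0.18 -2.27] world [-0.9 -0.3  2.3]
turn deg [-0.18 -1.81 -0.02]
```

View pics/crop6.png

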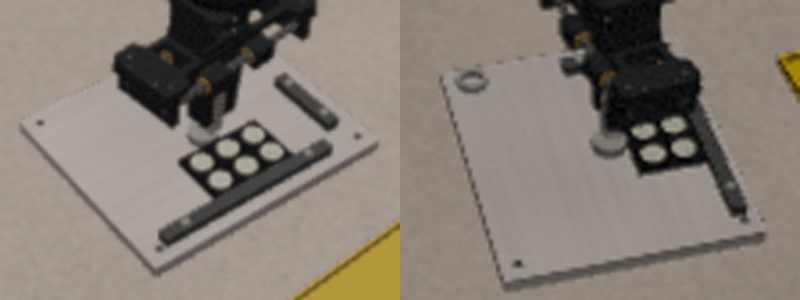

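The plate lies flush along the long stop after a roughly 5.6 N press. Now I back off, lift over and come down on the plate's -y side.

```bash
python3 -m creep '[5,0.6,-1,0,-1,0,10,1,-1,0,-0.8,0,10,1,-10,0,0,0,0,0,-15,0,0,0,0,0,-15,0,0,0]' |grep -E "pos|force"; python3 -m creep '[0,-20,-2,0,0,0,0,-25,0,0,0,0,-5,-25,0,0,0,0,-5,-10,0,0,0,0,0,0,0,0,0,0]' |grep -E "pos|force"; python3 w.py 633 -12 85 -172.8
```

```text
tool_pos: [0.5696, 0.0647, 0.0864]
contact_force: [0.4, 0.9, -1.6]
tool_pos: [0.6035, -0.0125, 0.0955]
contact_force: [1.0, 0.1, -1.0]
t 14.5 tcp [603.5 -12.5  95.5] xdir deg -172.57 zax [ 0.0422  0.0066 -0.9991] F [ 1.04  0.07 -0.98] open 15.7
tool shift mm [-28.8   -3.36  11.72] world [ 29.5   0.5 -10.5]
turn deg [0.07 2.45 0.23]
```

```bash
python3 -m creep '[-10,-2,2,0,1.2,0,-10,-2,4,0,1,0,-7,0,8,0,0,0,0,0,10,0,0,0,0,0,0,0,0,0]' |grep -E "pos|force"; python3 w.py 633 -12 60 -172.8
```

```text
tool_pos: [0.6353, -0.0082, 0.0712]
contact_force: [-1.1, 0.2, -1.3]
t 14.92 tcp [635.3  -8.2  71.2] xdir deg -172.54 zax [ 0.0106  0.0061 -0.9999] F [-1.1   0.17 -1.29] open 15.5
tool shift mm [ 2.91 -3.55 11.16] world [ -2.3  -3.8 -11.2]
turn deg [0.27 0.65 0.26]
```

```bash
python3 -m creep '[3,-5,8,0.3,0.6,0.3,0,0,9,0,0,0,0,0,6,0,0,0,0,0,0,0,0,0]' |grep -E "pos|force"; python3 w.py 633 -12 46.5 -172.8;python3 - <<'E'
from h import *
for n in('scene','side'):
    a=snap(n,n+'7.png')['color'][:,:,::-1]
a=ld('scene7.png')['color'][165:273,205:349,::-1];b=ld('side7.png')['color'][180:264,210:322,::-1]
cv2.imwrite('pics/crop7.png',np.hstack([cv2.resize(x,(400,300),interpolation=cv2.INTER_CUBIC) for x in(a,b)]))
E
```

```text
tool_pos: [0.6299, -0.0113, 0.0445]
contact_force: [0.6, 0.8, -1.5]
t 15.25 tcp [629.9 -11.3  44.5] xdir deg -172.65 zax [-3.7e-03 -3.0e-04 -1.0e+00] F [ 0.64  0.81 -1.51] open 15.8
tool shift mm [-2.98 -1.05 -2.04] world [ 3.1 -0.7  2. ]
turn deg [ 0.01 -0.21  0.15]
```

View pics/crop7.png

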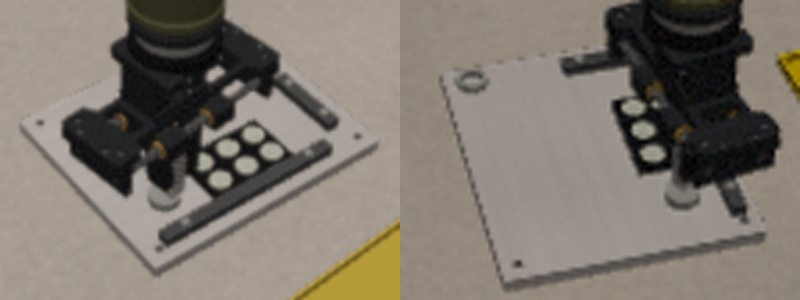

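Foot at about (165,195) stands some 16 mm short of the plate's -y edge, and about 4 mm low in x. I'll correct that and push +y.

```bash
python3 -m creep '[-4,1,-2,0,-0.2,0,-0.3,4,0,0,0,0,-0.3,4,0,0,0,0,-0.3,4,0,0,0,0,-0.3,2,0,0,0,0]' |grep -E "pos|force"; python3 w.py 633.5 53 46.5 -172.8
```

```text
tool_pos: [0.6356, 0.0054, 0.0496]
contact_force: [-0.3, 0.6, -1.8]
t 15.77 tcp [635.6   5.4  49.6] xdir deg -172.73 zax [ 0.0054  0.001  -1.    ] F [-0.3   0.58 -1.82] open 15.5
tool shift mm [-3.88 47.46  3.15] world [-2.1 47.6 -3.1]
turn deg [0.02 0.31 0.07]
```

```bash
python3 -m creep '[1.5,-2,3,0,0.3,0,0,0,0,0,0,0,0,3,0,0,0,0,-0.3,3,0,0,0,0,-0.3,3,0,0,0,0]' |grep -E "pos|force"; python3 w.py 633.5 53 46.5 -172.8;python3 -m creep '[-0.3,3,0,0,0,0,-0.3,3,0,0,0,0,-0.3,3,0,0,0,0,-0.3,3,0,0,0,0,-0.3,3,0,0,0,0]' |grep -E "pos|force"; python3 w.py 633.5 53 46.5 -172.8
```

```text
tool_pos: [0.6338, 0.0127, 0.0467]
contact_force: [0.2, -0.0, -0.2]
t 16.18 tcp [633.8  12.7  46.7] xdir deg -172.72 zax [ 1.e-04 -4.e-04 -1.e+00] F [ 0.19 -0.01 -0.24] open 15.5
tool shift mm [-4.78 39.98  0.19] world [-0.3 40.3 -0.2]
turn deg [-0.02  0.    0.08]
tool_pos: [0.6333, 0.0293, 0.0466]
contact_force: [-0.6, -0.6, -1.5]
t 16.6 tcp [633.3  29.3  46.6] xdir deg -172.72 zax [-1.e-04 -6.e-04 -1.e+00] F [-0.57 -0.57 -1.52] open 15.6
tool shift mm [-3.23 23.46  0.12] world [ 0.2 23.7 -0.1]
turn deg [-0.04 -0.01  0.08]
```

```bash
python3 - <<'E'
from h import *
for n in('scene','side'):
    a=snap(n,n+'8.png')['color'][:,:,::-1]
a=ld('scene8.png')['color'][165:273,205:349,::-1];b=ld('side8.png')['color'][180:264,210:322,::-1]
cv2.imwrite('pics/crop8.png',np.hstack([cv2.resize(x,(400,300),interpolation=cv2.INTER_CUBIC) for x in(a,b)]))
E
```

```text
(no output)
```

View pics/crop8.png

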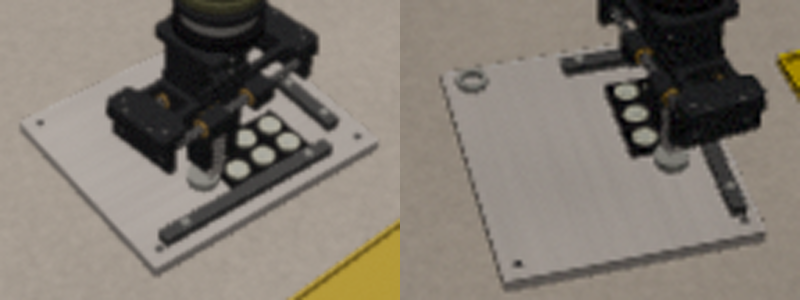

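The plate's edge still runs parallel to the long stop and is about 25 mm from the short stop. Continuing.

```bash
python3 -m creep '[-0.3,3,0,0,0,0,-0.3,3,0,0,0,0,-0.3,3,0,0,0,0,-0.3,2,0,0,0,0,-0.3,2,0,0,0,0]' |grep -E "pos|force"; python3 -m creep '[-0.1,1,0,0,0,0,-0.1,1,0,0,0,0]' |grep -E "pos|force";python3 w.py 633.5 53 46.5 -172.8
```

```text
tool_pos: [0.633, 0.0434, 0.0466]
contact_force: [0.9, -0.6, -1.1]
tool_pos: [0.633, 0.0461, 0.0467]
contact_force: [-0.3, -0.5, -1.1]
t 17.28 tcp [633.   46.1  46.7] xdir deg -172.69 zax [-1.e-04 -5.e-04 -1.e+00] F [-0.29 -0.5  -1.12] open 15.8
tool shift mm [-1.36  6.74  0.15] world [ 0.5  6.9 -0.2]
turn deg [-0.03 -0.01  0.11]
```

```bash
python3 -m creep '[-0.1,0.8,0,0,0,0,-0.1,0.8,0,0,0,0]' |grep -E "pos|force"; python3 -m creep '[-0.1,0.6,0,0,0,0,-0.1,0.6,0,0,0,0]' |grep -E "pos|force";python3 -m creep '[-0.1,0.5,0,0,0,0,-0.1,0.5,0,0,0,0]' |grep -E "pos|force";python3 -m creep '[-0.1,0.5,0,0,0,0,-0.1,0.5,0,0,0,0]' |grep -E "pos|force"
```

```text
tool_pos: [0.633, 0.0479, 0.0466]
contact_force: [0.0, -0.6, -2.2]
tool_pos: [0.6331, 0.0491, 0.0466]
contact_force: [0.7, -0.8, -1.5]
tool_pos: [0.6331, 0.05, 0.0466]
contact_force: [-0.3, 0.0, -1.7]
tool_pos: [0.6332, 0.0509, 0.0467]
contact_force: [-0.0, -0.3, -1.8]
```

```bash
python3 -m creep '[-0.1,0.5,0,0,0,0,-0.1,0.5,0,0,0,0]' |grep -E "pos|force"; python3 -m creep '[-0.1,0.5,0,0,0,0,-0.1,0.5,0,0,0,0]' |grep -E "pos|force";python3 -m creep '[-0.1,0.5,0,0,0,0,-0.1,0.5,0,0,0,0]' |grep -E "pos|force";python3 -m creep '[-0.1,0.5,0,0,0,0,-0.1,0.5,0,0,0,0]' |grep -E "pos|force"
```

```text
tool_pos: [0.6333, 0.052, 0.0467]
contact_force: [0.4, 0.0, -2.3]
tool_pos: [0.6334, 0.0531, 0.0466]
contact_force: [0.7, -0.8, -0.8]
tool_pos: [0.6335, 0.0542, 0.0467]
contact_force: [-0.3, -0.3, -1.4]
tool_pos: [0.6335, 0.0554, 0.0466]
contact_force: [0.8, 0.0, -1.3]
```

```bash
python3 -m creep '[-0.1,0.5,0,0,0,0,-0.1,0.5,0,0,0,0]' |grep -E "pos|force"; python3 -m creep '[0,0.5,0,0,0,0,0,0.5,0,0,0,0]' |grep -E "pos|force"; python3 -m creep '[0,0.5,0,0,0,0]' |grep -E "pos|force"; python3 -m creep '[0,0.5,0,0,0,0]' |grep -E "pos|force"
```

```text
tool_pos: [0.6336, 0.0565, 0.0466]
contact_force: [-0.2, 0.4, -1.2]
tool_pos: [0.6335, 0.057, 0.0466]
contact_force: [-0.4, -1.4, -0.2]
tool_pos: [0.6334, 0.057, 0.0466]
contact_force: [0.1, -1.5, -2.1]
tool_pos: [0.6333, 0.057, 0.0466]
contact_force: [-0.7, -1.6, -1.2]
```

```bash
python3 -m creep '[0,1,0,0,0,0,0,1,0,0,0,0]' |grep -E "pos|force"; python3 -m creep '[0,1.4,-0.2,0,0,0,0,1.4,-0.2,0,0,0]' |grep -E "pos|force"; python3 -m creep '[0,1.6,-0.2,0,0,0,0,1.6,-0.2,0,0,0,0,1.6,-0.2,0,0,0,0,1.6,-0.2,0,0,0]' |grep -E "pos|force"
```

```text
tool_pos: [0.6329, 0.0573, 0.0466]
contact_force: [-0.4, -3.3, -0.2]
tool_pos: [0.6323, 0.0576, 0.0467]
contact_force: [0.9, -4.3, -1.5]
tool_pos: [0.6322, 0.0578, 0.0471]
contact_force: [0.7, -5.2, -1.8]
```

```bash
python3 -m creep '[0,1.6,0,0,0,0,0,1.6,0,0,0,0,0,1.6,0,0,0,0,0,1.6,0,0,0,0]' |grep -E "pos|force"; python3 w.py 633.5 30 47 -172.8; python3 - <<'E'
from h import *
for n in('scene','side'):
    a=snap(n,n+'9.png')['color'][:,:,::-1]
a=ld('scene9.png')['color'][165:273,205:349,::-1];b=ld('side9.png')['color'][180:264,210:322,::-1]
cv2.imwrite('pics/crop9.png',np.hstack([cv2.resize(x,(400,300),interpolation=cv2.INTER_CUBIC) for x in(a,b)]))
E
```

```text
tool_pos: [0.6322, 0.058, 0.0468]
contact_force: [0.2, -4.9, -0.0]
t 20.12 tcp [632.2  58.   46.8] xdir deg -173.36 zax [-0.0016 -0.0266 -0.9996] F [ 0.2  -4.85 -0.01] open 15.8
tool shift mm [  1.96 -27.97   0.51] world [  1.3 -28.    0.2]
turn deg [-1.51 -0.27 -0.56]
```

View pics/crop9.png

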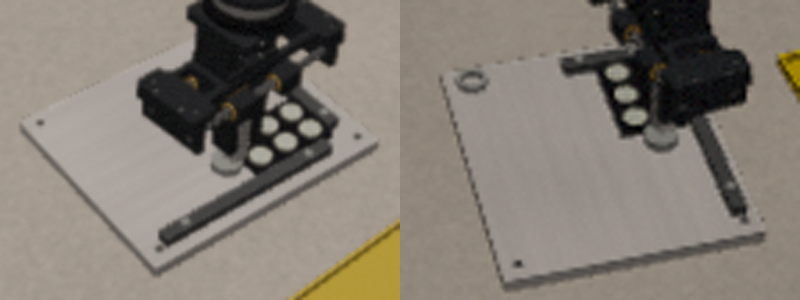

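The short stop press has been held at about 5 N. Now I'll back off, lift, and check squareness with the gripper out of the view.

```bash
python3 -m creep '[0,-5,0,-0.7,0,0,0,-10,0,-0.7,0,0,0,-10,0,0,0,0,0,-10,-10,0,0,0,0,0,-15,0,0,0]' |grep -E "pos|force"; python3 -m creep '[0,0,-20,0,0,0,5,-30,-15,0,0,0,5,-35,-5,0,0,0,5,-35,0,0,0,0,0,-35,0,0,0,0]' |grep -E "pos|force";  python3 -m creep '[0,0,0,0,0,0]'; python3 w.py 544 -278 120 -172.8; python3 - <<'E'
from h import *
for n in('scene','side'):
    a=snap(n,n+'10.png')['color'][:,:,::-1]
    print([(q['xy'],q['score']) for q in find_in('plate_mid',n)])
a=ld('scene10.png')['color'][165:255,270:350,::-1];b=ld('side10.png')['color'][180:244,250:322,::-1]
cv2.imwrite('pics/crop10.png',np.hstack([cv2.resize(a,(400,450),interpolation=cv2.INTER_CUBIC),cv2.resize(b,(400,450),interpolation=cv2.INTER_CUBIC)]))
E
```

```text
tool_pos: [0.6351, 0.0273, 0.0706]
contact_force: [0.1, -0.9, -1.4]
tool_pos: [0.6413, -0.0965, 0.1184]
contact_force: [0.0, 0.2, -2.3]
clock: 21.13
tool_pos: [0.6418, -0.1079, 0.1193]
eef_rot: [-0.064, 0.998, 0.008, 0.003]
contact_force: [0.0, -2.4, -2.4]
opening: 0.18
t 21.13 tcp [ 641.8 -107.9  119.3] xdir deg -172.64 zax [ 0.0052  0.0159 -0.9999] F [ 0.05 -2.39 -2.36] open 15.9
tool shift mm [ 118.81 -156.15   -3.93] world [ -97.8 -170.1    0.7]
turn deg [0.87 0.41 0.17]
[([299.9, 213.6], 0.82)]
[([275.6, 209.0], 0.56)]
```

View pics/crop10.png

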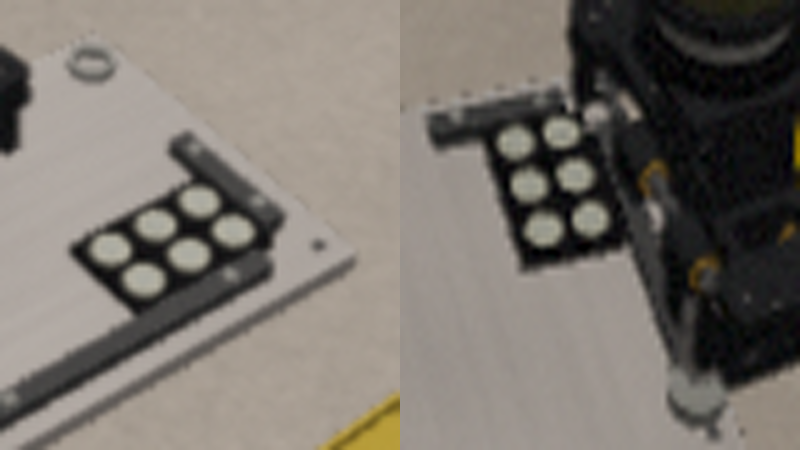

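```bash
python3 -m creep '[-10,20,-25,0.4,0,0,-12,25,-25,0.4,0,0,-12,25,-25,0,0,0,-12,25,-25,0,0,0,-5,5,-5,0,0,0]' |grep -E "pos|force";  python3 -m creep '[0,0,0,0,0,0]'>/dev/null; python3 w.py 544 -278 120 -172.8; python3 - <<'E'
from h import *
a=snap('wrist','wrist11.png')['color'][:,:,::-1]
cv2.imwrite('pics/w11.png',cv2.resize(a,(800,600),interpolation=cv2.INTER_CUBIC))
E
```

```text
tool_pos: [0.6734, 0.0221, 0.2264]
contact_force: [0.3, 1.8, -1.0]
t 21.83 tcp [674.4  27.3 228.1] xdir deg -171.08 zax [-0.0034  0.0207 -0.9998] F [ 0.61 -1.44 -2.12] open 15.7
tool shift mm [ 176.12 -283.6   102.21] world [-130.4 -305.3 -108.1]
turn deg [ 1.2  -0.03  1.72]
```

View pics/w11.png

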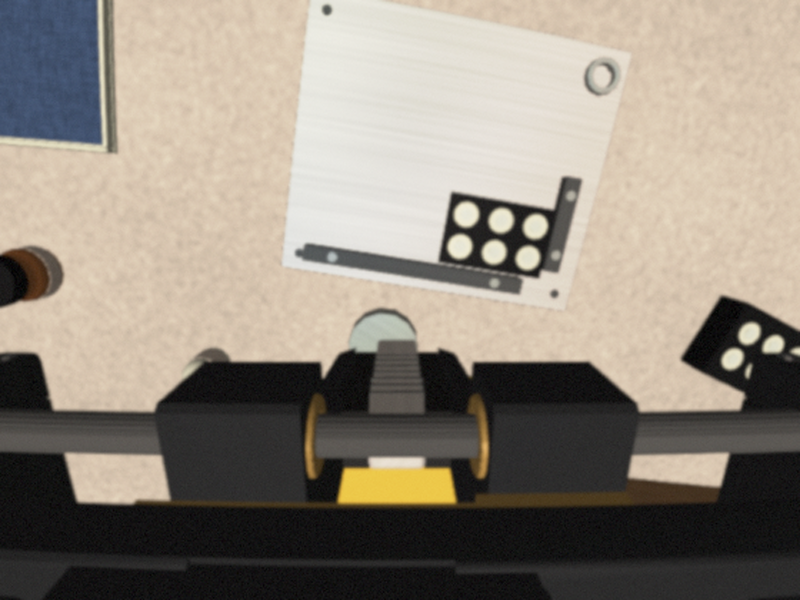

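```bash
python3 - <<'E'
from h import *
a=ld('wrist11.png')['color'][:,:,::-1]
cv2.imwrite('pics/c11.png',cv2.resize(a[118:213,295:415],(758,600),interpolation=cv2.INTER_CUBIC))
E
```

```text
(no output)
```

View pics/c11.png

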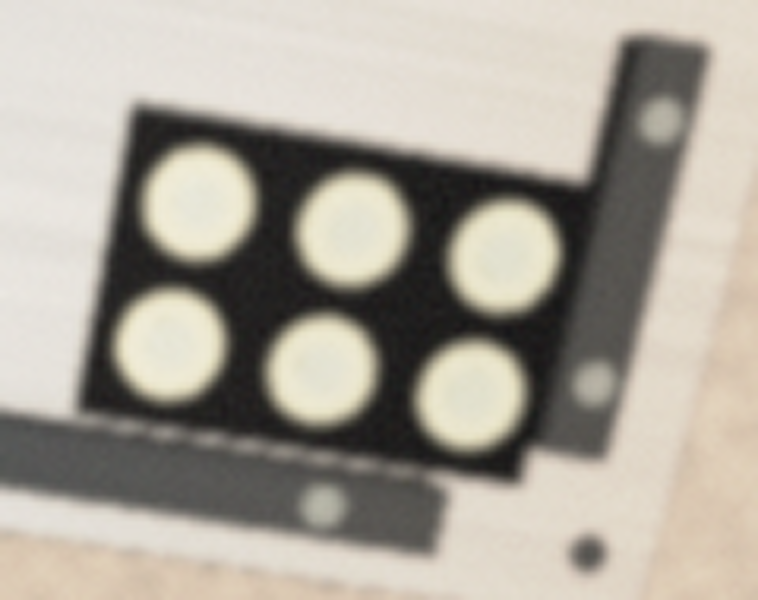

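The enlarged view shows the plate square to the stops and touching the short one. A thin bright line (about 200,435 in the crop) remains along the long stop, so there is a gap of about 1.5–2.5 mm: the pusher must have dragged the plate back a little while pressing in y. I'll nudge it +x once more.

```bash
python3 -m creep '[20,20,15,0.6,0,0.9,20,20,20,0.6,0,0.8,20,20,20,0,0,0,20,20,20,0,0,0,20,20,20,0,0,0]' |grep -E "pos|force";  python3 -m creep '[0,0,0,0,0,0]'>/dev/null; python3 w.py 560 117 80 -172.8
```

```text
tool_pos: [0.5622, 0.1063, 0.129]
contact_force: [1.0, 0.2, -1.9]
t 22.38 tcp [552.9 109.1 124.5] xdir deg -173.16 zax [-0.0069 -0.0054 -1.    ] F [-1.63 -0.16 -0.3 ] open 15.6
tool shift mm [-8.31  7.22 44.44] world [  7.1   7.9 -44.5]
turn deg [-0.26 -0.43 -0.36]
```

```bash
python3 -m creep '[-5,7,10,-0.3,-0.4,-0.4,0,0,15,0,0,0,0,0,15,0,0,0,0,0,15,0,0,0,0,0,8,0,0,0]' |grep -E "pos|force";  python3 -m creep '[0,0,0,0,0,0]'>/dev/null; python3 w.py 560 117 47 -172.8
```

```text
tool_pos: [0.5485, 0.1115, 0.0547]
contact_force: [-0.5, -0.1, -1.6]
t 22.88 tcp [546.7 110.1  52.5] xdir deg -172.63 zax [-0.0185 -0.007  -0.9998] F [-0.01 -0.31 -1.48] open 15.7
tool shift mm [-14.22   5.16   5.23] world [13.3  6.9 -5.5]
turn deg [-0.26 -1.1   0.17]
```

```bash
python3 -m creep '[-10,5,4,-0.3,-1,0,-6,2,1,0,0,0,0,0,0,0,0,0]' |grep -E "pos|force"; python3 w.py 575 117 47 -172.8
```

```text
tool_pos: [0.5624, 0.1179, 0.0466]
contact_force: [0.6, -0.5, -1.6]
t 23.13 tcp [562.4 117.9  46.6] xdir deg -172.73 zax [-1.9e-03 -2.0e-04 -1.0e+00] F [ 0.58 -0.53 -1.57] open 15.8
tool shift mm [-12.38  -2.49  -0.38] world [12.6 -0.9  0.4]
turn deg [ 0.   -0.11  0.07]
```

```bash
python3 -m creep '[-4,-0.5,0,0,0,0,-4,-0.5,0,0,0,0,-4,-0.5,0,0,0,0,-3,-0.3,0,0,0,0,0,0,0,0,0,0]' |grep -E "pos|force"; python3 w.py 588 117 46.6 -172.8
```

```text
tool_pos: [0.5817, 0.1186, 0.049]
contact_force: [-0.4, 0.7, -1.1]
t 23.55 tcp [581.7 118.6  49. ] xdir deg -172.75 zax [ 0.0033  0.0013 -1.    ] F [-0.36  0.74 -1.05] open 15.8
tool shift mm [-6.03 -2.34  2.39] world [ 6.3 -1.6 -2.4]
turn deg [0.05 0.2  0.05]
```

```bash
python3 -m creep '[0,-1,2.3,0,0,0,0,0,0,0,0,0]' |grep -E "pos|force"; python3 -m creep '[-1,-0.2,0,0,0,0,-0.8,-0.1,0,0,0,0,-0.6,-0.1,0,0,0,0]' |grep -E "pos|force"; python3 -m creep '[-0.5,0,0,0,0,0,-0.5,0,0,0,0,0]' |grep -E "pos|force"
```

```text
tool_pos: [0.5823, 0.1174, 0.0469]
contact_force: [0.1, -0.6, -1.8]
tool_pos: [0.5841, 0.117, 0.0466]
contact_force: [0.4, -1.3, -1.9]
tool_pos: [0.585, 0.1171, 0.0466]
contact_force: [0.4, -0.0, -1.8]
```

```bash
python3 -m creep '[-0.5,0,0,0,0,0,-0.5,0,0,0,0,0]' |grep -E "pos|force";python3 -m creep '[-0.5,0,0,0,0,0,-0.5,0,0,0,0,0]' |grep -E "pos|force"
```

```text
tool_pos: [0.586, 0.1174, 0.0466]
contact_force: [0.2, -0.2, -1.3]
tool_pos: [0.5868, 0.1175, 0.0465]
contact_force: [-0.5, -0.1, -1.2]
```

```bash
python3 -m creep '[-0.5,0,0,0,0,0,-0.5,0,0,0,0,0]' |grep -E "pos|force";python3 -m creep '[-0.5,0,0,0,0,0,-0.5,0,0,0,0,0]' |grep -E "pos|force";python3 -m creep '[-0.5,0,0,0,0,0,-0.5,0,0,0,0,0]' |grep -E "pos|force"
```

```text
tool_pos: [0.5876, 0.1175, 0.0465]
contact_force: [-0.4, -0.4, -0.8]
tool_pos: [0.5884, 0.1175, 0.0464]
contact_force: [-0.6, 0.2, -0.6]
tool_pos: [0.5884, 0.1176, 0.0462]
contact_force: [-1.6, 1.1, -0.3]
```

```bash
python3 -m creep '[-1,0,-0.2,0,0,0,-1,0,-0.2,0,0,0]' |grep -E "pos|force";python3 -m creep '[-1.3,0,-0.2,0,0,0,-1.3,0,-0.2,0,0,0,-1.3,0,-0.2,0,0,0]' |grep -E "pos|force"; python3 w.py 570 117 47 -172.8
```

```text
tool_pos: [0.5886, 0.1176, 0.0462]
contact_force: [-2.9, 0.5, -1.0]
tool_pos: [0.5889, 0.1177, 0.046]
contact_force: [-4.6, -0.8, 0.6]
t 25.38 tcp [588.9 117.7  46. ] xdir deg -172.7 zax [-0.0132 -0.0034 -0.9999] F [-4.64 -0.79  0.55] open 16.2
tool shift mm [18.86  1.71 -0.71] world [-18.9  -0.7   1. ]
turn deg [-0.1  -0.77  0.1 ]
```

Seated at x = 588.5 as predicted, pressed at about 4.6 N. I'll back off straight and look again from above.

```bash
python3 -m creep '[4,0.5,0,0,-0.7,0,10,1,0,0,0,0,10,1,-10,0,0,0,0,0,-20,0,0,0,0,0,-20,0,0,0]' |grep -E "pos|force";  python3 -m creep '[-10,-35,-20,0,0,0,-25,-30,-20,0,0,0,-30,-30,-25,0,0,0,-30,-10,-25,0,0,0,-20,0,-10,0,0,0]' |grep -E "pos|force"; python3 -m creep '[0,0,0,0,0,0]'>/dev/null; python3 w.py 544 -278 120 -172.8; python3 - <<'E'
from h import *
a=snap('wrist','wrist12.png')['color'][:,:,::-1]
print(find_in('plate_mid','wrist'))
cv2.imwrite('pics/w12.png',cv2.resize(a,(560,420),interpolation=cv2.INTER_CUBIC))
E
```

```text
tool_pos: [0.569, 0.1179, 0.0947]
contact_force: [0.1, -1.3, -1.5]
tool_pos: [0.6972, 0.0316, 0.2001]
contact_force: [1.1, 0.7, 0.1]
t 26.3 tcp [703.8  30.4 203.6] xdir deg -172.52 zax [ 0.034   0.0056 -0.9994] F [-0.23 -0.38 -2.08] open 15.8
tool shift mm [ 201.38 -285.1    76.39] world [-159.8 -308.4  -83.6]
turn deg [0.07 1.98 0.28]
[{'xy': [359.7, 131.9], 'score': 0.58}]
```

View pics/w12.png

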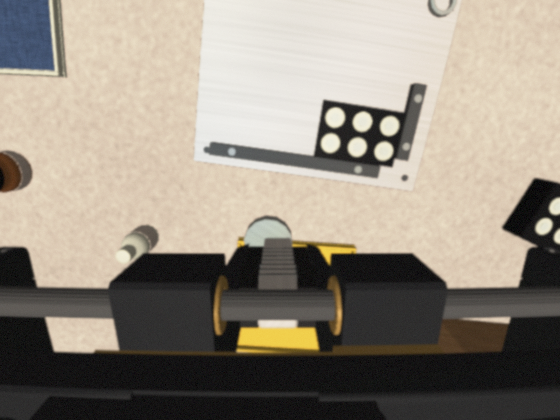

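```bash
python3 - <<'E'
from h import *
a=ld('wrist12.png')['color'][:,:,::-1]
cv2.imwrite('pics/c12.png',cv2.resize(a[80:190,300:440],(764,600),interpolation=cv2.INTER_CUBIC))
E
```

```text
(no output)
```

View pics/c12.png

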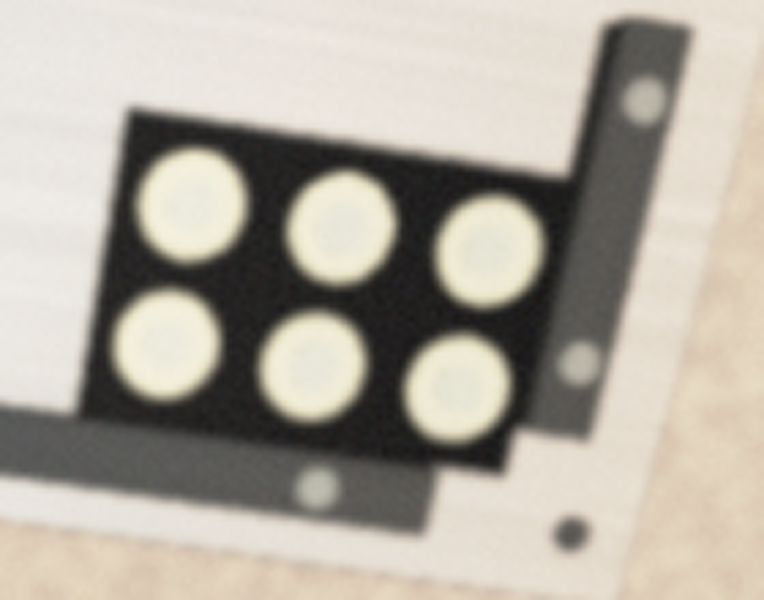

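The bright line at the long stop is gone. From this viewpoint a small gap at the short stop could hide, so I'll view it from the +y side.

```bash
python3 -m creep '[-3,30,0,0,1,0,-3,35,0,0,1,0,-4,40,0,0,0,0,-4,40,0,0,0,0,-3,30,0,0,0,0]' |grep -E "pos|force"; python3 -m creep '[0,0,0,0,0,0]'>/dev/null; python3 w.py 544 -278 120 -172.8; python3 - <<'E'
from h import *
a=snap('wrist','wrist13.png')['color'][:,:,::-1]
q=find_in('plate_mid','wrist');print(q)
x,y=map(int,q[0]['xy']);x0=max(0,x-70);y0=max(0,y-55)
print(x0,y0)
cv2.imwrite('pics/c13.png',cv2.resize(a[y0:y0+110,x0:x0+140],(764,600),interpolation=cv2.INTER_CUBIC))
E
```

```text
tool_pos: [0.6864, 0.197, 0.1918]
contact_force: [-0.4, 0.6, -2.0]
t 26.9 tcp [681.7 208.2 190.2] xdir deg -172.52 zax [-0.0283 -0.01   -0.9995] F [-1.18  1.46 -0.88] open 15.7
tool shift mm [ 197.66 -463.66   78.9 ] world [-137.7 -486.2  -70.2]
turn deg [-0.36 -1.68  0.29]
[{'xy': [196.3, 143.1], 'score': 0.57}]
126 88
```

View pics/c13.png

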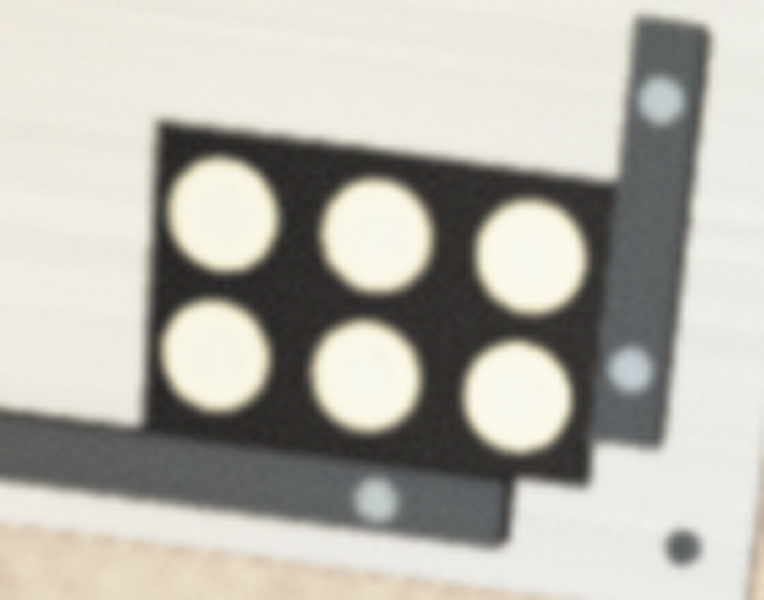

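Viewed from almost above the corner, the plate's edges meet both stops (short stop edge at about 598,440, long stop edge at about 400,465) with no light between, and they are parallel. Now I'll return the pusher.

```bash
python3 -m creep '[15,-30,0,-0.2,-0.8,0,16,-37,2,-0.2,-0.8,0,16,-37,4,0,0,0,16,-37,4,0,0,0,16,-37,4,0,0,0]' |grep -E "pos|force"; python3 -m creep '[16,-37,4,0,0,0,16,-37,4,0,0,0,16,-37,4,0,0,0,16,-37,4,0,0,0,16,-37,4,0,0,0]' |grep -E "pos|force"; python3 w.py 544.8 -278.6 110 -172.8
```

```text
tool_pos: [0.6225, 0.016, 0.1742]
contact_force: [1.4, -0.4, -1.7]
tool_pos: [0.5604, -0.1818, 0.1554]
contact_force: [0.2, -1.2, -1.0]
t 27.83 tcp [ 560.4 -181.8  155.4] xdir deg -172.74 zax [-0.0112 -0.0148 -0.9998] F [ 0.18 -1.19 -0.97] open 15.8
tool shift mm [ 27.11 -93.44  47.  ] world [-15.6 -96.8 -45.4]
turn deg [-0.76 -0.74  0.06]
```

```bash
python3 -m creep '[10,-33,8,-0.7,-0.7,0,8,-30,8,0,0,0,6,-20,8,0,0,0,0,-5,8,0,0,0,0,0,0,0,0,0]' |grep -E "pos|force"; python3 w.py 544.8 -278.6 90 -172.8
```

```text
tool_pos: [0.5283, -0.2992, 0.1204]
contact_force: [-0.1, 0.1, -1.9]
t 28.25 tcp [ 528.3 -299.2  120.4] xdir deg -174.35 zax [-0.015  -0.0145 -0.9998] F [-0.07  0.15 -1.85] open 15.7
tool shift mm [-18.89  19.24  29.88] world [ 16.5  20.6 -30.4]
turn deg [-0.73 -0.95 -1.55]
```

```bash
python3 -m creep '[-14,15,5,-0.7,-0.9,-1.5,-2,2,10,0,0,0,0,0,10,0,0,0,0,0,0,0,0,0,0,0,0,0,0,0]' |grep -E "pos|force"; python3 w.py 544.8 -278.6 60 -172.8
```

```text
tool_pos: [0.5427, -0.2742, 0.0927]
contact_force: [0.6, 0.9, -2.3]
t 28.67 tcp [ 542.7 -274.2   92.7] xdir deg -172.47 zax [-0.0016  0.0034 -1.    ] F [ 0.64  0.92 -2.29] open 15.8
tool shift mm [-1.58 -4.76 32.67] world [  2.1  -4.4 -32.7]
turn deg [ 0.2  -0.07  0.33]
```

```bash
python3 -m creep '[-1.5,-4.5,8,0.2,0,0.3,0,0,10,0,0,0,0,0,10,0,0,0,0,0,10,0,0,0,0,0,4,0,0,0]' |grep -E "pos|force"; python3 -m creep '[0,0,0,0,0,0]'>/dev/null;python3 w.py 544.8 -278.6 36 -172.8
```

```text
tool_pos: [0.5467, -0.277, 0.048]
contact_force: [0.0, -0.5, -1.8]
t 29.17 tcp [ 545.9 -276.8   46.4] xdir deg -172.6 zax [-9.e-04 -4.e-04 -1.e+00] F [ 0.16  0.18 -0.44] open 15.5
tool shift mm [ 1.27 -1.64 10.39] world [ -1.1  -1.8 -10.4]
turn deg [-0.02 -0.05  0.2 ]
```

```bash
python3 -m creep '[1,-1.5,5,0,0,0.2,0,0,4,0,0,0,0,0,0,0,0,0]' |grep -E "pos|force"; python3 -m creep '[0,0,1.5,0,0,0,0,0,1,0,0,0]'  |grep -E "pos|force";python3 w.py 544.8 -278.6 33 -172.8
```

```text
tool_pos: [0.5447, -0.2788, 0.0361]
contact_force: [0.7, 0.1, -1.7]
tool_pos: [0.5449, -0.2792, 0.0337]
contact_force: [0.6, 0.5, -0.8]
t 29.58 tcp [ 544.9 -279.2   33.7] xdir deg -172.88 zax [-8.e-04 -8.e-04 -1.e+00] F [ 0.57  0.54 -0.75] open 15.5
tool shift mm [-0.    0.59  0.72] world [-0.1  0.6 -0.7]
turn deg [-0.04 -0.05 -0.08]
```

```bash
python3 -m creep '[0,0.5,0.8,0,0,0]' |grep -E "pos|force"; python3 -m creep '[0,0,0.8,0,0,0,0,0,0.8,0,0,0]'  |grep -E "pos|force";python3 -m creep '[0,0,0.8,0,0,0,0,0,0.8,0,0,0]'  |grep -E "pos|force"; python3 w.py 544.8 -278.6 33 -172.8
```

```text
tool_pos: [0.5449, -0.2789, 0.033]
contact_force: [-0.3, 0.7, -0.2]
tool_pos: [0.545, -0.279, 0.033]
contact_force: [-1.9, 1.0, 5.3]
tool_pos: [0.545, -0.2789, 0.033]
contact_force: [-2.0, 0.2, 6.3]
t 30.0 tcp [ 545.  -278.9   33. ] xdir deg -172.9 zax [ 0.     -0.0025 -1.    ] F [-1.97  0.23  6.32] open 15.9
tool shift mm [ 0.13  0.36 -0.04] world [-0.2  0.3  0. ]
turn deg [-0.14 -0.02 -0.1 ]
```

The pusher is standing on the tray floor (z = 33.0, the same as at grasp). Releasing.

```bash
python3 -m creep '[0,0,0,0,0,0,0,0,0,0,0,0,0,0,0,0,0,0]' |grep -E "pos|force"; python3 -m creep '[0,0,0,0,0,0,0,0,0,0,0,0,0,0,0,0,0,0,0,0,0,0,0,0,0,0,0,0,0,0]' 45; python3 w.py 544.8 -278.6 120 -172.8
```

```text
tool_pos: [0.5456, -0.2789, 0.0333]
contact_force: [0.2, 0.8, -1.6]
clock: 30.67
tool_pos: [0.5464, -0.2791, 0.0331]
eef_rot: [-0.062, 0.998, -0.002, 0.001]
contact_force: [-0.2, -0.3, 0.2]
opening: 0.501
t 30.67 tcp [ 546.4 -279.1   33.1] xdir deg -172.89 zax [ 0.0031 -0.0029 -1.    ] F [-0.21 -0.31  0.16] open 44.2
tool shift mm [  1.3    0.41 -86.88] world [-1.6  0.5 86.9]
turn deg [-0.19  0.15 -0.09]
```

```bash
python3 -m creep '[1,0.5,-8,0,0,0,0,0,-10,0,0,0,0,0,-15,0,0,0,0,0,-20,0,0,0,0,0,-25,0,0,0]' 45 |grep -E "pos|force"; python3 -m creep '[0,0,-25,0,0,0,0,0,-25,0,0,0,-30,10,-20,0,0,0,-30,10,-10,0,0,0,0,0,0,0,0,0]' |grep -E "pos|force"; python3 -m creep '[0,0,0,0,0,0,0,0,0,0,0,0]' |grep -E "pos|force";python3 - <<'E'
from h import *
for n in('scene','side','wrist'):
    a=snap(n,n+'14.png')['color'][:,:,::-1]
a=ld('scene14.png')['color'][165:309,85:277+72,::-1];b=ld('side14.png')['color'][150:360,180:460,::-1];w=ld('wrist14.png')['color'][:,:,::-1]
cv2.imwrite('pics/c14.png',np.vstack([np.hstack([cv2.resize(a,(400,218)),cv2.resize(b,(400,218))]),cv2.resize(w,(800,600))[:380]]))
E
```

```text
tool_pos: [0.5417, -0.277, 0.1116]
contact_force: [0.5, -0.7, 1.4]
tool_pos: [0.6006, -0.2513, 0.2062]
contact_force: [1.4, 0.8, 0.5]
tool_pos: [0.6019, -0.2504, 0.209]
contact_force: [-0.2, -0.4, -0.1]
```

View pics/c14.png

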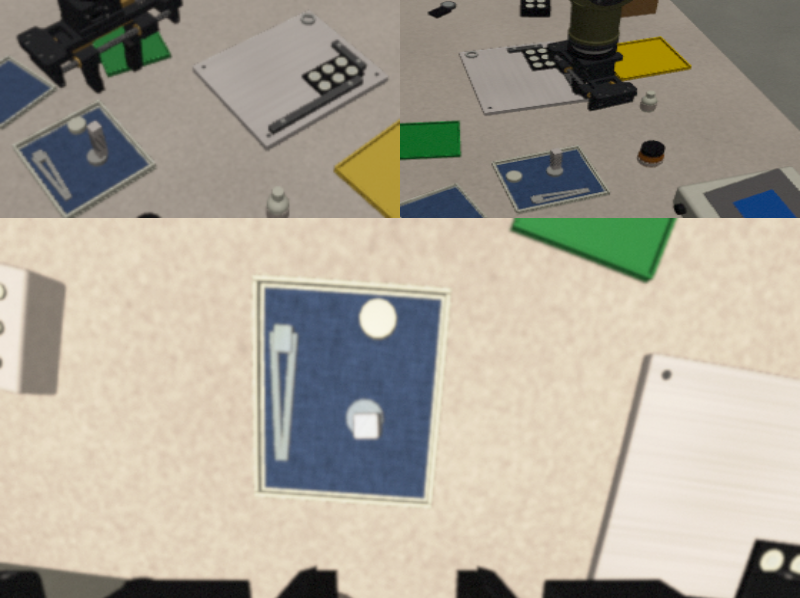

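The pusher stands upright in the tray (wrist view about 365,422), released. The case and tweezers are where they were, the plate is in the corner, and the gripper is clear of everything. Handing in.

```bash
python3 -c "
from h import *
print(finish_job()); print(get_state()['clock'])"
```

```text
the job is handed in; nothing more can be done
None
the job is handed in; nothing more can be done
```

The job is handed in, at about 32 s of the 72 s allowed. The lens plate sits in the corner against both stops, and the pusher stands upright in the larger white tray, released. No verdict was reported.

- **Pushing:** I nudged the plate against the long stop (readings up to 5.6 N) and then along it against the short stop (up to 5.2 N).
- **One check failed:** a close view then showed a gap of about 1.5–2.5 mm at the long stop, because the pusher had dragged the plate back a little. I pressed it against the long stop again, reading 4.6 N.
- **Last checks:** the close-up taken after that press showed the plate's edges flush with both stops and parallel to them, and the final overview showed it still in the corner. In those pictures the lens case and tweezers were where they began, and I saw nothing else moved. I judged the fit by eye and by where the force rose, so I have no exact plate position.
- **Calibration:** the estimate of where the stage lies disagreed between cameras by a few millimetres.

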